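Set the stop clip in the notch of the fence

ROBOT

A 6-joint arm with a two-finger parallel gripper is mounted at the origin on a cart in front of the work surface, level with it; the furniture and walls round the work are solid. World frame = base frame: x ahead of the robot, y to its left, z up, the work surface at z = 0. Lengths are in m, angles in degrees, forces in N, time in s.
With the tool pointing down it reaches from about 0.4 to 0.825 m from the base axis. Payload 7 kg.
Tool frame: the origin (TCP) lies on the centre line of the jaws, within the pads' length; the fingertips stand 19 mm ahead of it and the grasp point (between the pads) is the TCP; z points along the fingers, y is the line along which they close (so a half turn about z gives the same grasp; the last joint's range is limited). The gripper opens to 88 mm and grips with 3 to 60 N. Pads are 19 mm wide; open, the fingers measure 130 mm over their backs; the gripper's body (78 mm by 193 mm) begins 47 mm behind the grasp point.
Start: joints at [-47.894, 20.546, 0.682, 0, -70.136, -16.507], TCP at [0.292, -0.609, 0.207] pointing down, gripper open.
Joint ranges: [-176.03, 176.03], [-82.01, 121.73], [-58.28, 71.71], [-173.87, 95.51], [-174.79, -0.11], [-173.66, 173.66]. Speed limits (degrees/s): [136.94, 136.94, 172.46, 180, 180, 180].

INTERFACE

Orientations are given as [roll, pitch, yaw] about the fixed x, y, z axes, in that order (R = Rz(yaw) Ry(pitch) Rx(roll)).
In Python, from plant import * gives the robot as it stands. The module is installed in compiled form; this text tells all that it offers.
- The arm moves only by the tool play_rows, never from a script. Its argument "deltas" is a list of rows, each a list of 6 numbers: the shift along the world's x, y, z scaled (see below), then the turn, a rotation vector about the world's x, y, z scaled (see below). A call has 1 to 10 rows; each row shifts and turns the commanded pose from where the row before left it; what a row does not reach is not made up. The controller multiplies each number of a shift by 800 mm and each number of a turn by 180 degrees. A row lasts 1/10 s, in which the tool goes at most 50 mm and 8.59 degrees, less where a joint would pass 70% of its speed; a pose out of reach is approached as far as the arm can. A call with a number of a shift or a turn outside -1 to 1 is refused whole. A call with a gripper value outside its range is refused whole. "gripper" is the gripper command: -1 is shut, 1 is fully open, values between are in proportion, set as the call begins (left out, the last holds). The fingers move at their own pace and stop on an object; the grip force is fixed at half the most. Time passes only in rows, so rows that do not move let the fingers close. It gives the time, the measured TCP pose, the force, the opening and the grip force at its end, in the units of the state.
- get_obs(): the state, without advancing time (a new reading comes with each control period).
- snapshot(name): name is "side" or "top" or "wrist"; returns (picture, depth): 420x560x3 uint8, blue, green, red; 420x560 float32, m along the optical axis (not along the pixel's ray), 0 where there is no reading.
- camera_model(name): a dict with "fx", "fy", "cx", "cy" (pixels), "world_to_cam" (4x4, takes a point from world to camera coordinates). Camera axes: x right, y down, z forward; pixel columns grow to the right and rows downward; lengths in m; the calibration is good to about 2 mm. A picture is of the moment at which its call begins: read the wrist's pose just before it. camera_model takes no time and is no camera call; for the wrist camera it gives the pose at the moment of the call.
- close_job(): hands the job in; it is judged then, once.
The state is a dict: "clock": time; "joint_pos": joint angles; "qvel": joint speeds; "tau": joint torques, N m; "tool_pos": TCP position; "orientation": TCP orientation; "force": force on the tool from outside, world axes, zero at the start; "moment": the same for the moment, N m; "opening": finger opening in m; "gripper_force": force on a finger pad.
Only numpy, scipy, OpenCV 4.12 (cv2) and the standard library are available. Lean on these libraries where they do the work, as an engineer would, in place of code of your own. Each camera call takes 0.05 s, during which the arm holds its last target. There are 200 camera calls.

TASK

Squeeze the self-closing stop clip open and take it off its parking plate, then, still squeezing, set it astride the fence and feel along the wooden top edge with light pressure until its crossbar drops fully home into the notch. Only then let go, so that the jaws grip the fence by themselves; do not press hard on the wooden edge, and leave the other things where they lie.

Things in the scene. Friction and masses are not known exactly. Their poses are not given: they have to be found in the camera images.
- clip: Self-closing spring clip like a clothes peg, steel with black rubber pads, loose, handles up, 0.15 kg. Origin: middle of the underside of its crossbar (12 along x, 22 along y, 14 high), which rests on what it straddles. x: along the straddled plate; y: squeeze direction; z up. Same when turned half round. Jaw legs reach 42 below the origin, rubber tips 34 to 42 below; 62 wide over the handle tops.
- clip_grip (a point): Grip point of the clip: midway between the handles, 45 above its origin, same axes. Handles are 24 wide (x), from 22 to 65 above the origin; over their outsides there about 55 apart with jaws shut, 51 parked, 40 squeezed to the stop, when the outsides are upright and parallel. Squeezing them together opens the jaws; 12 N a side holds them open.
- jaw_a (a joint): Opening angle (rad) of the jaw on the clip's +y side: 0 shut (2 mm between tips), 0.06 on the parking plate, 0.10 gripping the fence, 0.22 squeezed fully open against its stop (about 21 mm between tips). A spring always closes it. The other jaw is geared to it and mirrors it.
- stand: Parking stand, fixed: wooden base 90 x 75 x 12 with an upright steel plate 44 long (x), 8 thick (y), top at 70 above the table. Origin: centre of the base's underside.
- fence: Fence jig, fixed: plywood base 240 (x) x 90 x 12 with an upright rail 12 thick along its x axis through the middle: aluminium up to 60, above it a wooden strip, top edge at 85. Wooden end posts, 26 thick, 92 high, cover the rail from 56 to 112 either side of the middle. Origin: centre of the base's underside, z up.
- top_edge: The fence's wooden top strip. The point given is fixed to the jig: middle of the rail's length and thickness, at top edge height; x along the rail, z up. One notch, 15 wide (x), 6 deep, open at both faces, is cut in the strip; its middle lies anywhere within 26 of that point along x and is NOT measured: look or feel for it. More than 30 N from the clip dents the edge.
- offcut_4: Wooden offcut 60 x 90 x 30, a bystander; origin: centre of its underside.
- multimeter: Yellow multimeter 106 x 74 x 36, a bystander; origin: centre of its underside.
- tape_crepe: Roll of masking tape 100 across, 25 high, a bystander; origin: centre of its underside.

How it is judged:
By the outcome, as a careful person would: the job done as asked, in the order asked, and still so for the second after the job is handed in, with the robot touching nothing.
It also fails if it takes over 61 s, if anything falls off the work surface, if the arm or the gripper's body presses on something with over 40 N, if the wrist force passes 120 N, or if a joint passes its speed limit or range.

## Working session

There is one attempt and no reset: what is moved stays moved. The work goes in short steps, Python scripts to look and compute and a tool call to move; the robot and the scene stay as the last step left them, time stands still between calls to the robot, and variables do not carry over. Pictures are saved under pics/ and viewed, at most 10 in all, crops included, and the job is handed in when it is done.

Besides the shell and the picture viewer there is one more tool, called after "Request:" as a command line: name --pt "numbers of a row" for each row, then --argument value for the rest. play_rows: Moves the arm, as the interface text tells. Its arguments: {"type":"object","properties":{"deltas":{"type":"array","items":{"type":"array","items":{"type":"number","minimum":-1,"maximum":1}}},"gripper":{"type":"number"}},"required":["deltas"]}

```bash
mkdir -p pics
python3 - <<'E'
from plant import *
import cv2,numpy as np
o=get_obs();print({k:np.round(v,3).tolist() for k,v in o.items()})
for n in("top","side"):
    p,d=snapshot(n);cv2.imwrite(f"pics/{n}0.png",p);np.save(f"pics/{n}0.npy",d)
    print(n,camera_model(n))
E
```

```text
{'clock': 0.0, 'joint_pos': [-47.892, 20.59, 0.634, -0.022, -70.137, -16.507], 'qvel': [-0.052, 0.021, -0.031, -0.071, -0.023, 0.022], 'tau': [0.0, -58.272, 29.307, 6.997, 0.007, -0.0], 'tool_pos': [0.291, -0.608, 0.207], 'orientation': [179.905, -0.007, -154.407], 'force': [-0.198, -0.812, -0.427], 'moment': [-0.033, 0.001, 0.019], 'gripper_force': 0.0, 'opening': 0.087}
top {'fx': 408.32288920000866, 'fy': 408.32288920000866, 'cx': 278.24577827273714, 'cy': 203.49307714773764, 'world_to_cam': array([[ 0.03885506, -0.99923467,  0.00451127,  0.14070166],
       [-0.97428057, -0.03888681, -0.22195761,  0.57834653],
       [ 0.22196317,  0.00422893, -0.97504588,  0.95664235],
       [ 0.        ,  0.        ,  0.        ,  1.        ]])}
side {'fx': 511.29902339446414, 'fy': 511.29902339446414, 'cx': 281.6370082185971, 'cy': 205.30678346151439, 'world_to_cam': array([[-0.952906  ,  0.3029775 ,  0.01322082,  0.48792256],
       [ 0.19077455,  0.63276042, -0.7504794 , -0.11439076],
       [-0.23574399, -0.71261412, -0.66076159,  1.79883004],
       [ 0.        ,  0.        ,  0.        ,  1.        ]])}
```

View pics/top0.png

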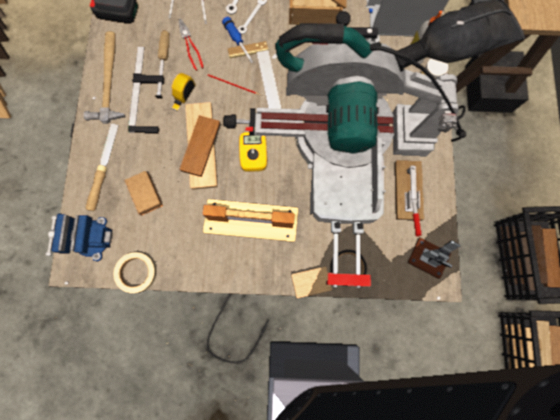

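View pics/side0.png

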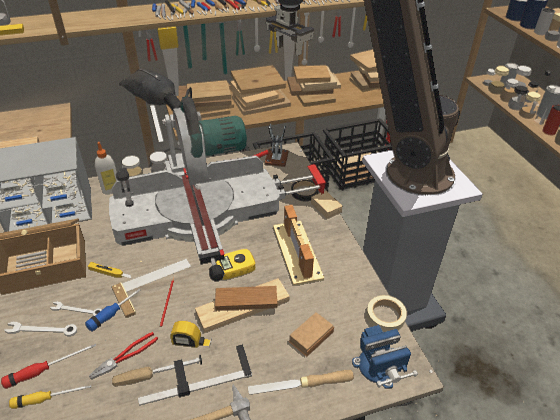

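The top view shows the fence at about (250,218), with posts at (215,212) and (283,218). The clip on its stand is in shadow at about (433,256), and the tape is at (134,272). The side view shows the fence at about (298,245) and the clip at about (278,145). I'll enlarge both areas and use depth to place them.

```bash
cat > h.py <<'E'
import cv2,numpy as np
def world(cm,d,u,v):
    T=np.linalg.inv(cm["world_to_cam"]);u=np.asarray(u,float);v=np.asarray(v,float)
    p=np.stack([(u-cm["cx"])/cm["fx"]*d,(v-cm["cy"])/cm["fy"]*d,d,np.ones_like(d)],-1)
    return (p@T.T)[...,:3]
def cloud(cm,d):
    v,u=np.indices(d.shape);return world(cm,d.astype(float),u,v)
E
python3 - <<'E'
from plant import *
from h import *
cm=camera_model("top");p=cv2.imread("pics/top0.png");d=np.load("pics/top0.npy");W=cloud(cm,d)
def crop(r0,r1,c0,c1,k):return cv2.resize(cv2.convertScaleAbs(p[r0:r1,c0:c1],alpha=1.5),None,fx=k,fy=k,interpolation=cv2.INTER_CUBIC)
a=crop(190,250,195,305,6);b=crop(225,290,395,475,4)
h=np.zeros((a.shape[0]+b.shape[0],max(a.shape[1],b.shape[1]),3),np.uint8);h[:a.shape[0],:a.shape[1]]=a;h[a.shape[0]:,:b.shape[1]]=b
cv2.imwrite("pics/c.png",h)
for n,(r0,r1,c0,c1) in dict(fence=(195,245,198,302),stand=(230,285,405,465)).items():
    Q=W[r0:r1,c0:c1].reshape(-1,3);
    for lo,hi in((.006,.02),(.07,.1),(.1,.15)):
        m=(Q[:,2]>lo)&(Q[:,2]<hi);q=Q[m]
        if len(q)>8:
            r=cv2.minAreaRect((q[:,:2]*1000).astype(np.float32));print(n,lo,hi,len(q),np.round(r[0],0),np.round(r[1],0),r[2])
E
```

```text
fence 0.006 0.02 2036 [542. 237.] [261. 128.] 89.74836730957031
fence 0.07 0.1 819 [538. 234.] [223.  27.] 86.68184661865234
stand 0.006 0.02 718 [ 454. -228.] [133.  82.] 57.91264724731445
stand 0.07 0.1 225 [ 478. -206.] [100.  41.] 51.169227600097656
stand 0.1 0.15 150 [ 457. -233.] [24. 57.] 66.39942169189453
```

View pics/c.png

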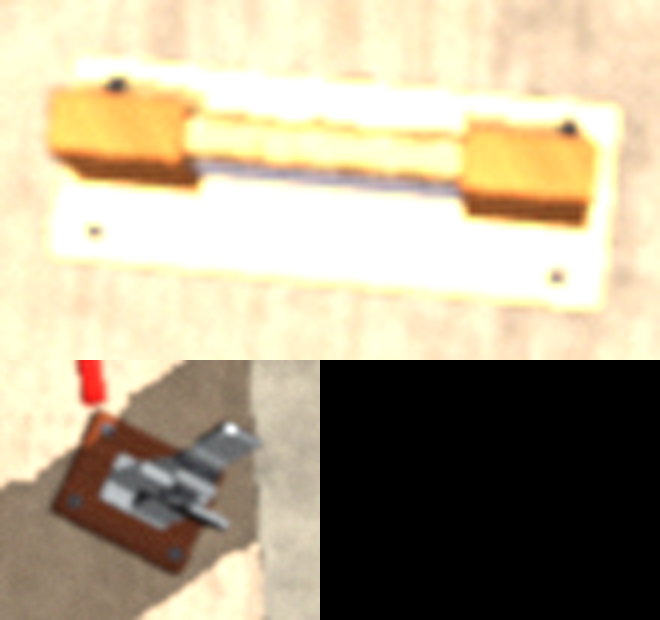

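The fence rail runs almost along world y, about 86.7°, with its centre near (0.54,0.235). The clip is near (0.457,-0.233), with its squeeze axis at about 156°. I'll move above the clip and look with the wrist camera.

Request:
play_rows --pt "0.0204 0.047 0.0141 0 0 0.0227" --pt "0.0204 0.047 0.0141 0 0 0.0227" --pt "0.0204 0.047 0.0141 0 0 0.0227" --pt "0.0204 0.047 0.0141 0 0 0.0227" --pt "0.0204 0.047 0.0141 0 0 0.0227" --pt "0.0204 0.047 0.0141 0 0 0.0227" --pt "0.0204 0.047 0.0141 0 0 0.0227" --pt "0.0204 0.047 0.0141 0 0 0.0227" --pt "0.0204 0.047 0.0141 0 0 0.0227" --pt "0.0204 0.047 0.0141 0 0 0.0227" --gripper 1

```text
clock: 1.1
tool_pos: [0.455, -0.231, 0.3206]
orientation: [180.0, 0.0, -113.4]
force: [1.1, -0.6, -0.8]
opening: 0.0878
gripper_force: 0.0
```

Request:
play_rows --pt "0 0 0 0 0 0" --pt "0 0 0 0 0 0"

```text
clock: 1.3
tool_pos: [0.4551, -0.2318, 0.3202]
orientation: [180.0, 0.0, -113.4]
force: [-0.2, -0.5, -0.7]
opening: 0.0879
gripper_force: 0.0
```

Run:
```python
from plant import *
from h import *
o=get_obs();cm=camera_model("wrist");p,d=snapshot("wrist");print(np.round(o["tool_pos"],4),np.round(o["orientation"],2),o["clock"],np.round(o["force"],2))
cv2.imwrite("pics/w1.png",cv2.convertScaleAbs(p,alpha=1.4));np.save("pics/w1.npy",d);np.savez("pics/w1cm.npz",**cm)
W=cloud(cm,d);ok=d>0
print(cm["fx"],np.round(np.linalg.inv(cm["world_to_cam"])[:3,3],3))
near=ok&(np.hypot(W[...,0]-.457,W[...,1]+.233)<.07)
for lo,hi in((.008,.016),(.075,.09),(.1,.125),(.125,.16)):
    m=near&(W[...,2]>lo)&(W[...,2]<hi);q=W[m]
    if len(q)>8:
        r=cv2.minAreaRect((q[:,:2]*1000).astype(np.float32));print(lo,hi,len(q),np.round(r[0],1),np.round(r[1],1),round(r[2],1),np.round(q[:,2].max(),4))
d0=np.load("pics/top0.npy");T=cloud(camera_model("top"),d0)
# tallest points on the way to the fence
for y in np.arange(-.3,.4,.05):
    m=(d0>0)&(abs(T[...,1]-y)<.025)&(T[...,0]>.3)&(T[...,0]<.62);
    print(round(y,2),np.round([T[m&(T[...,0]<.5)][:,2].max(),T[m][:,2].max()],3))
```

```text
[ 0.4551 -0.2318  0.3202] [ 1.8000e+02  1.0000e-02 -1.1343e+02] 1.3 [-0.22 -0.54 -0.71]
320.2494118078457 [ 0.428 -0.296  0.497]
0.008 0.016 1708 [ 459.1 -227.8] [90.  74.8] 63.8 0.016
0.075 0.09 363 [ 471.7 -210.1] [81.8 35.9] 58.2 0.09
0.1 0.125 185 [ 456.3 -232.7] [22.4 52. ] 64.0 0.1249
0.125 0.16 238 [ 456.6 -232.2] [23.1 57.3] 63.9 0.1367
-0.3 [0.014 0.014]
-0.25 [0.139 0.139]
-0.2 [0.14 0.14]
-0.15 [0.01 0.08]
-0.1 [0.007 0.149]
-0.05 [0.72 0.72]
-0.0 [0.084 0.085]
0.05 [0.085 0.085]
0.1 [0.036 0.095]
0.15 [0.02  0.097]
0.2 [0.016 0.095]
0.25 [0.018 0.09 ]
0.3 [0.017 0.098]
0.35 [0.013 0.097]
```

View pics/w1.png

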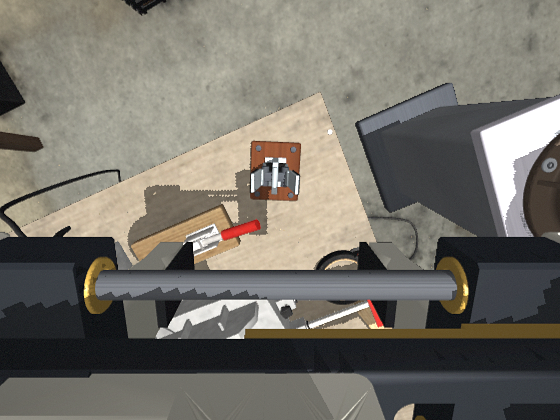

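The wrist view shows the clip from directly above at about (275,178) on its brown base. From depth, the handle tops centre at (0.4566,-0.2322) and clip x lies along 63.9°. I'll go down to the grip height, z = 0.115.

Request:
play_rows --pt "0.0018 -0.0006 -0.02 0 0 -0.015" --pt "0 0 -0.04 0 0 0" --pt "0 0 -0.04 0 0 0" --pt "0 0 -0.04 0 0 0" --pt "0 0 -0.04 0 0 0" --pt "0 0 -0.03 0 0 0" --pt "0 0 -0.02 0 0 0" --pt "0 0 -0.016 0 0 0" --pt "0 0 -0.01 0 0 0" --pt "0 0 0 0 0 0"

```text
clock: 2.35
tool_pos: [0.4549, -0.2339, 0.1141]
orientation: [179.8, -0.0, -116.4]
force: [0.5, -0.3, 0.2]
opening: 0.0872
gripper_force: 0.0
```

Request:
play_rows --pt "0 0 0 0 0 0" --pt "0 0 0 0 0 0" --pt "0 0 0 0 0 0" --pt "0 0 0 0 0 0" --pt "0 0 0 0 0 0" --pt "0 0 0 0 0 0" --pt "0 0 0 0 0 0" --pt "0 0 0 0 0 0" --pt "0 0 0 0 0 0" --pt "0 0 0 0 0 0" --gripper -1

```text
clock: 3.35
tool_pos: [0.4568, -0.2335, 0.1166]
orientation: [-179.9, -0.0, -116.2]
force: [-1.4, 1.2, 10.6]
opening: 0.0134
gripper_force: 5.1
```

An opening of 13 mm is less than the 40 mm stop, so this grasp is wrong. I'll look before doing anything else.

Run:
```python
from plant import *
from h import *
p,d=snapshot("side");o=get_obs();print(o["opening"],o["gripper_force"],np.round(o["force"],1))
q,_=snapshot("top")
cm=camera_model("side");c=cm["world_to_cam"]@np.array([.457,-.232,.12,1]);u=int(cm["fx"]*c[0]/c[2]+cm["cx"]);v=int(cm["fy"]*c[1]/c[2]+cm["cy"]);print(u,v)
a=cv2.resize(p[v-60:v+60,max(u-60,0):u+60],(560,560),interpolation=cv2.INTER_CUBIC)
cv2.imwrite("pics/s2.png",cv2.convertScaleAbs(a,alpha=1.5))
w,_=snapshot("wrist")
cv2.imwrite("pics/w2.png",w)
```

```text
0.008984078138540626 6.202399399189744 [-4.9  2.  11.5]
276 129
```

View pics/s2.png

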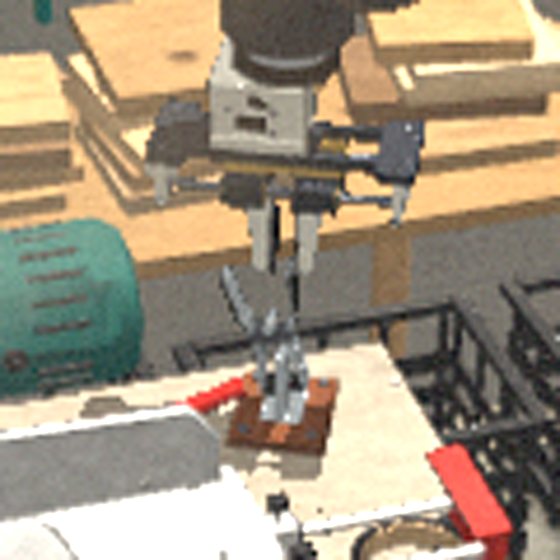

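The side crop shows the nearly closed fingertips at about (285,265), and only one clip handle clearly, on the left at (235,290). I can't tell what happened from this, so I'll check the wrist view.

View pics/w2.png

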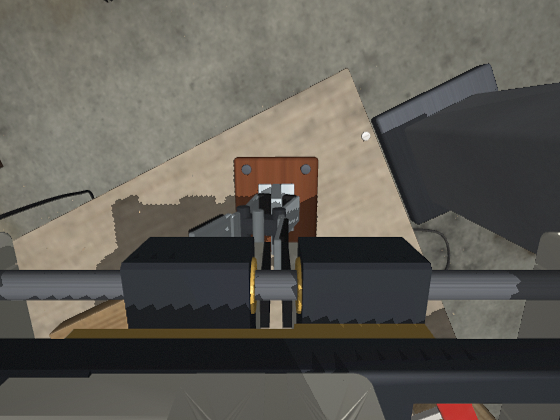

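```bash
cat >> h.py <<'E'
def grid(W,ok,c,yaw,half=45,step=5):
    a=np.radians(yaw);D=(W[...,:2]-c);x=(D[...,0]*np.cos(a)+D[...,1]*np.sin(a))*1000;y=(-D[...,0]*np.sin(a)+D[...,1]*np.cos(a))*1000
    n=2*half//step
    m=ok&(abs(x)<half)&(abs(y)<half)&(W[...,2]<.15)
    G=np.full((n,n),-1)
    for i,j,z in zip(((x[m]+half)//step).astype(int),((y[m]+half)//step).astype(int),W[...,2][m]):G[i,j]=max(G[i,j],int(z*1000))
    print("rows x, cols y from",-half);print("\n".join(" ".join(f"{v:4d}" if v>=0 else "   ." for v in r) for r in G))
E
python3 - <<'E'
from plant import *
from h import *
c=np.array([.4566,-.2322])
d=np.load("pics/w1.npy");cm=dict(np.load("pics/w1cm.npz"));print("before");grid(cloud(cm,d),d>0,c,63.9)
for n in("wrist","side"):
    cm=camera_model(n);p,d=snapshot(n);print(n);grid(cloud(cm,d),d>0,c,63.9)
o=get_obs();print(o["opening"],o["gripper_force"],np.round(o["force"],1),np.round(o["tool_pos"],4),o["clock"])
E
```

```text
before
rows x, cols y from -45
   1    1    0    0    0    1    0    1    1    1    0    0    1    0    1    1    1    1
   0   10   12   12   13   13   13   12   13   13   12   13   12   12   11   12   12    2
   0   12   13   16   15   12   13   13   13   12   12   12   12   15   15   13   11    1
   1   12   12   17   15   12   13   12   12   12   14   12   13   15   15   13   11    0
   1   13   12   13   14   13   13   13   13   13   13   12   12   12   13   12   12    0
   1   11   13   12   12   15   16   15   69   70   15   16   13   13   13   13   12    2
   1   11   14  134  128  103   85   83   90   92   82   85  107  135  134   12   11    0
   0   12   13  135  135  106   85   84   92   92   83   90  111  136  135   12   11    1
   1   11   13  135  134  105   91   86   92   92   86   92  112  134  135   13   13    1
   0   10   13  135  135  106   90   86   93   91   85   93  109  135  134   13   11    1
   1    9   11  136  135  110   89   84   90   91   84   93  109  135  135    .   11    1
   1    0    .  135  134   97   86   83   90   91   83   85  109  133  134    .
[... 3236 characters left out ...]
 79   76  144  140  148  136  148  116  146   38   14   14    .    9    .
 105  103   10   78   75   87  149   13  130  139  115   35  145   12   13   12   10    .
   .   13    8    8   11    5   11   13   60  135   11   15   15    .    8    .    0    .
   1    .   13    .    9    .   12   10   68   61   15    9    9   15    .    7    .    .
   1    7    7    .   10    8    .    .   57   72   13    7    9   14   13   14    0    0
   0    .    .   14    .   16   13    9   36    7   11    6    .    6    .    9    9    .
   .    9    .   12    8    .   14    .    9    .   10    .   12   11    9    7    .    1
0.002434386287224216 32.006812621839345 [-5.9  4.  12.5] [ 0.4558 -0.2332  0.1165] 3.6
```

The clip has rolled about 40° towards its -y side on the plate, and the closed fingers have caught the +y handle. I'll ease open slightly and withdraw upwards, so it gets no sideways push.

Request:
play_rows --pt "0 0 0 0 0 0" --pt "0 0 0 0 0 0" --pt "0 0 0 0 0 0" --gripper -0.7

```text
clock: 3.9
tool_pos: [0.4577, -0.2337, 0.1165]
orientation: [-179.8, 0.0, -116.2]
force: [0.8, -1.0, 4.6]
opening: 0.0125
gripper_force: 6.4
```

Run:
```python
from plant import *
from h import *
c=np.array([.4566,-.2322])
cm=camera_model("wrist");p,d=snapshot("wrist");grid(cloud(cm,d),d>0,c,63.9)
k=cv2.resize(p[130:340,170:380],(630,630)[:2],interpolation=cv2.INTER_CUBIC)[:600];cv2.imwrite("pics/w3.png",k)
o=get_obs();print(o["opening"],o["gripper_force"],np.round(o["force"],1),np.round(o["tool_pos"],4),o["clock"])
```

```text
rows x, cols y from -45
   0    0    0    1    0    1    1    3    4    4    3    4    5    4    4    5    1    0
   0   11   13   12   13   12   13   13   12   12   13   12   12   13   13   13   11    1
   0   12   13   15   15   12   13   12   13   13   12   12   13   15   15   13   11    1
   1   12   12   15   15   12   13   12   13   13   13   12   13   14   15   12   11    0
   1   12   13   12   12   13   12   13   12   12   13   13   12   13   12   13   12    1
   1   12   13   13   12   14   15   15   70   70   16   15   13   12   13   13   11    0
 128  113  102   88   81  149  149   89   85  136  149  149  140   13   12   13   11    0
 126  114  101   90   81   88  149  149   86  149  149   61   44   12   13   13   12    1
 114  114  101   89   82   88   90  141   86  141  109   60   45   12   13   12   12    0
   1   12   99   89   81   87   90  141   86  142  106   60   44   13   13   13   11    0
   0   11    .   86   81   87   89   89   86  137    .   57   44   12   12   12   11    1
   0    0    .   80   81   87   88   89   85   86    .   54   39   13   12   13   11    1
   .    .    .    .    .    .    .    .   71   69    .    .   11   13   12   12   11    1
   .    .    .    .    .    .    .    .   70   71    .   15   15   12   12   12   11    1
   .    .    .    .    .    .    .    .   70   69    .   14   14   13   13   13   11    0
   .    .    .    .   12    .   12   14    .    .    .   13   12   12   13   12   11    1
   .    .    .    .   14    .   12   13    .    .    .   12   12   14   15    .    0    0
   .    .    .    .    .    .   12   12    .    .    .    .   12    .    .    .    .    .
0.012797201516427579 6.358860348846065 [ 0.7 -0.8  6. ] [ 0.4578 -0.2337  0.1165] 3.95
```

View pics/w3.png

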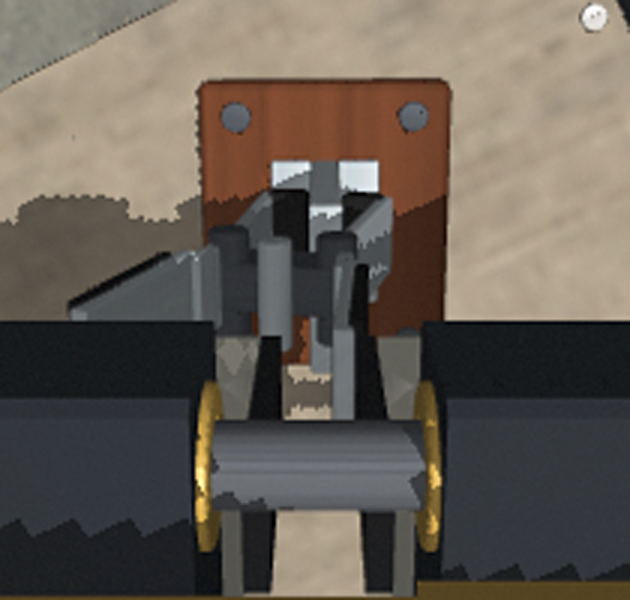

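The zoom shows the clip rolled to the left but still straddling the plate. The -y handle is at (140,290), outside the left finger, and the +y handle at (345,330) is upright between the fingers. I'll withdraw straight up.

Request:
play_rows --pt "0 0 0.01 0 0 0" --pt "0 0 0.01 0 0 0" --pt "0 0 0.015 0 0 0" --pt "0 0 0.03 0 0 0" --pt "0 0 0.045 0 0 0" --pt "0 0 0.06 0 0 0" --pt "0 0 0.03 0 0 0" --pt "0 0 0 0 0 0" --pt "0 0 0 0 0 0"

```text
clock: 4.85
tool_pos: [0.4562, -0.233, 0.2763]
orientation: [-179.9, 0.1, -116.2]
force: [0.2, -0.5, -1.0]
opening: 0.0131
gripper_force: 0.0
```

Run:
```python
from plant import *
from h import *
c=np.array([.4566,-.2322])
cm=camera_model("wrist");p,d=snapshot("wrist");grid(cloud(cm,d),d>0,c,63.9)
cv2.imwrite("pics/w4.png",p)
o=get_obs();print(o["opening"],o["gripper_force"],np.round(o["force"],1),np.round(o["tool_pos"],4),o["clock"])
```

```text
rows x, cols y from -45
   0    0    1    0    0    1    1    2    1    0    0    1    1    0    0    0    1    1
   1   11   12   12   13   12   12   13   12   13   13   13   13   12   12   12   11    0
   0   12   13   16   14   13   13   14   12   12   12   12   13   14   15   12   12    1
   0   12   13   15   14   12   12   11   13   13   13   13   12   15   15   13   11    1
   1   12   12   12   12   12   13   12   12   12   12   12   12   12   13   13   11    0
   0   12   13   13   13   12   15   16   71   69   15   15   14   13   13   12   11    0
 126  113  100   79   81   79   89   88   85  137  136   57   40   13   13   12   12    0
 127  114  100   89   81   86   89   88   85  138  135   57   44   13   12   12   12    0
 127  114  100   90   81   87   89   88   86  138  135   58   44   13   13   13   11    0
 127  114  101   89   81   88   90   87   86  137  135   58   44   14   12   13   10    1
 127  114  101   89   81   87   89   88   86  138  135   59   44   13   13   12   11    0
 124  111  101   80   80   87   89   88   85  137  135   48   42   13   12   13   10    1
   .    .    .    .    .    .    .    .   71    .    .   15   13   12   13   13   11    0
   .    .    .    .   13   11    .   16   70    .    .   16   14   13   13   13   12    0
   .   11   12   12   12   13    .   15   69    .    .   14   16   12   13   13   11    0
   0   12   12   13   12   12   12   13    .    .    .   13   13   12   13   11   12    1
   1   11   12   15   14   12   13   13    .    .   12   13   13   15   14   12   11    1
   0   12   13   15   14   13   12   13   12   12   12   12   12   15   15   12   11    1
0.013077436005692882 0.0 [-0.5  0.4 -0.5] [ 0.4557 -0.2329  0.2753] 4.9
```

The clip is steady on the plate, rolled about 20°, with its handle tops at about -47 and +8 mm in clip y. I'll open up, straddle it off-centre at y = -20 mm, go down, and narrow to about 70 mm. Then I'll push it upright with the -y finger.

Request:
play_rows --pt "0.0225 -0.011 0 0 0 0" --pt "0 0 0 0 0 0" --pt "0 0 0 0 0 0" --pt "0 0 0 0 0 0" --pt "0 0 0 0 0 0" --pt "0 0 0 0 0 0" --gripper 1

```text
clock: 5.5
tool_pos: [0.474, -0.2419, 0.2755]
orientation: [180.0, 0.0, -116.2]
force: [-0.1, -0.4, 0.6]
opening: 0.0559
gripper_force: 0.0
```

Run:
```python
from plant import *
from h import *
c=np.array([.4566,-.2322])
cm=camera_model("wrist");p,d=snapshot("wrist");W=cloud(cm,d)
a=np.radians(63.9);D=(W[...,:2]-c)*1000;x=D[...,0]*np.cos(a)+D[...,1]*np.sin(a);y=-D[...,0]*np.sin(a)+D[...,1]*np.cos(a);z=W[...,2]*1000
for zl in(98,106,114,120,126,132):
    for s,l,h in(("-",-75,-20),("+",-15,30)):
        m=(d>0)&(abs(x)<10)&(y>l)&(y<h)&(abs(z-zl)<4);q=y[m]
        if len(q):print(zl,s,len(q),np.round([q.min(),np.median(q),q.max()],1))
m=(d>0)&(abs(x)<60)&(y>-140)&(y<100)&(z>60)&(z<200)&~((abs(x)<15)&(abs(y+20)<32));print("other tall",m.sum(),np.round([x[m].mean(),y[m].mean(),z[m].max()]) if m.sum() else "")
o=get_obs();print(o["opening"],np.round(o["tool_pos"],4),o["clock"])
```

```text
98 - 52 [-35.4 -34.1 -32.1]
98 + 23 [1.8 1.9 3. ]
106 - 53 [-38.3 -37.1 -35.1]
114 - 61 [-41.2 -40.  -38. ]
120 - 71 [-49.  -42.  -40.1]
126 - 108 [-49.  -45.6 -42.6]
132 + 46 [0.4 4.7 5.8]
other tall 68 [15. -0. 72.]
0.059589562975518776 [ 0.4741 -0.2419  0.2756] 5.55
```

The numbers don't give one consistent pose for the clip, so I'll look at wrist, side and top crops together in one picture.

Run:
```python
from plant import *
from h import *
out=[]
for n in("wrist","side","top"):
    cm=camera_model(n);p,_=snapshot(n)
    c=cm["world_to_cam"]@np.array([.457,-.23,.075,1]);u=int(cm["fx"]*c[0]/c[2]+cm["cx"]);v=int(cm["fy"]*c[1]/c[2]+cm["cy"]);print(n,u,v)
    h={"wrist":40,"side":36,"top":36}[n]
    a=p[max(v-h,0):v+h,max(u-h,0):u+h];out.append(cv2.convertScaleAbs(cv2.resize(a,(400,400) if n=="wrist" else (390,300),interpolation=cv2.INTER_CUBIC),alpha=1.5))
L=np.vstack([out[0],np.zeros((200,400,3),np.uint8)]);cv2.imwrite("pics/m5.png",np.hstack([L,np.vstack(out[1:])]))
```

```text
wrist 292 183
side 277 140
top 439 255
```

View pics/m5.png

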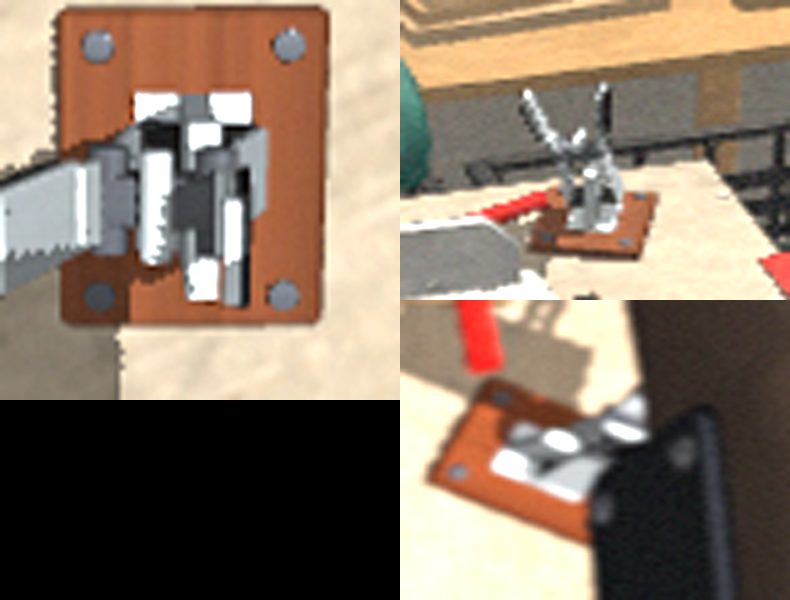

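The views show the clip still astride the plate, with its V leaning towards -y. The -y handle is at about (30,210) in the wrist crop and the side crop shows the same lean. I'll go down around it, offset by -20 mm.

Request:
play_rows --pt "0 0 -0.01 0 0 0" --pt "0 0 -0.02 0 0 0" --pt "0 0 -0.03 0 0 0" --pt "0 0 -0.04 0 0 0" --pt "0 0 -0.04 0 0 0" --pt "0 0 -0.03 0 0 0" --pt "0 0 -0.02 0 0 0" --pt "0 0 -0.01 0 0 0" --pt "0 0 0 0 0 0"

```text
clock: 6.6
tool_pos: [0.4735, -0.2419, 0.1143]
orientation: [179.9, -0.0, -116.2]
force: [0.1, 0.3, 0.2]
opening: 0.0875
gripper_force: 0.0
```

Request:
play_rows --pt "0 0 0 0 0 0" --pt "0 0 0 0 0 0" --pt "0 0 0 0 0 0" --gripper 0.6

```text
clock: 6.9
tool_pos: [0.4748, -0.2421, 0.1164]
orientation: [-179.9, 0.0, -116.2]
force: [0.6, 0.5, -0.5]
opening: 0.0718
gripper_force: 0.0
```

```bash
cat >> h.py <<'E'
def tops():
    from plant import snapshot,camera_model,get_obs
    c=np.array([.4566,-.2322]);o=get_obs();cm=camera_model("wrist");p,d=snapshot("wrist");W=cloud(cm,d)
    a=np.radians(63.9);D=(W[...,:2]-c)*1000;x=D[...,0]*np.cos(a)+D[...,1]*np.sin(a);y=-D[...,0]*np.sin(a)+D[...,1]*np.cos(a);z=W[...,2]*1000
    T=(o["tool_pos"][:2]-c)*1000;print("tcp in clip frame",np.round([T[0]*np.cos(a)+T[1]*np.sin(a),-T[0]*np.sin(a)+T[1]*np.cos(a),o["tool_pos"][2]*1000],1),"open",round(o["opening"]*1000,1),"grip",round(o["gripper_force"],1),"F",np.round(o["force"],1),"t",round(o["clock"],2))
    m=(d>0)&(abs(x)<20)&(abs(y)<75)&(z>75)&(z<145)
    for b in range(-70,50,5):
        k=m&(y>=b)&(y<b+5)
        if k.sum()>3:print((b,k.sum(),*np.round(np.percentile(z[k],[5,50,95])).astype(int).tolist(),"x",*np.round([x[k].min(),x[k].max()]).astype(int).tolist()),end=" ")
    cv2.imwrite(f"pics/t{int(o['clock']*100)}.png",p)
E
python3 -c "
from h import *;tops()"
```

```text
tcp in clip frame [ -0.9 -20.7 116.4] open 71.8 grip 0.0 F [ 0.6  0.5 -0.5] t 6.9
(-70, np.int64(45), 139, 143, 145, 'x', -11, -10) (-65, np.int64(53), 139, 142, 144, 'x', -11, -9) (-60, np.int64(150), 135, 140, 144, 'x', -10, 6) (-50, np.int64(264), 121, 126, 127, 'x', -12, 12) (-45, np.int64(470), 111, 120, 126, 'x', -12, 11) (-40, np.int64(392), 98, 107, 113, 'x', -12, 11) (-35, np.int64(296), 89, 94, 100, 'x', -11, 11) (-30, np.int64(254), 79, 85, 89, 'x', -13, 13) (-25, np.int64(277), 78, 80, 81, 'x', -13, 13) (-20, np.int64(184), 76, 82, 87, 'x', -13, 13) (-15, np.int64(288), 87, 88, 90, 'x', -13, 13) (-10, np.int64(180), 81, 86, 88, 'x', -13, 12) (-5, np.int64(230), 81, 85, 86, 'x', -13, 13) (0, np.int64(790), 85, 121, 137, 'x', -13, 13) (5, np.int64(150), 83, 123, 135, 'x', -13, 7) (10, np.int64(46), 136, 139, 145, 'x', -9, 5) (15, np.int64(130), 135, 140, 144, 'x', -11, 6) (20, np.int64(43), 139, 142, 145, 'x', -11, -10) (25, np.int64(47), 140, 142, 145, 'x', -11, -10) (30, np.int64(8), 139, 142, 144, 'x', -11, -10)
```

Both fingers are now outside the handles. I'll push it upright by moving about 24 mm in clip +y.

Request:
play_rows --pt "-0.0045 0.0022 -0.001 0 0 0" --pt "-0.0045 0.0022 0 0 0 0" --pt "-0.0045 0.0022 0 0 0 0" --pt "-0.0045 0.0022 0 0 0 0" --pt "-0.0045 0.0022 0 0 0 0" --pt "-0.0045 0.0022 0 0 0 0" --pt "0 0 0 0 0 0"

```text
clock: 7.65
tool_pos: [0.4522, -0.2312, 0.1148]
orientation: [180.0, 0.0, -116.2]
force: [-0.3, -0.5, -0.6]
opening: 0.0702
gripper_force: 0.0
```

```bash
python3 -c "
from h import *;tops()"
```

```text
tcp in clip frame [ -1.1   4.4 114.8] open 70.2 grip 0.0 F [-0.3 -0.5 -0.6] t 7.65
(-50, np.int64(98), 119, 126, 143, 'x', -12, -6) (-45, np.int64(296), 109, 120, 144, 'x', -12, -1) (-40, np.int64(421), 98, 106, 142, 'x', -12, 11) (-35, np.int64(569), 89, 98, 143, 'x', -12, 11) (-30, np.int64(293), 79, 85, 89, 'x', -13, 13) (-25, np.int64(261), 79, 80, 81, 'x', -13, 13) (-20, np.int64(191), 77, 81, 87, 'x', -13, 13) (-15, np.int64(284), 86, 88, 90, 'x', -13, 13) (-10, np.int64(217), 80, 85, 89, 'x', -13, 12) (-5, np.int64(196), 81, 85, 86, 'x', -13, 13) (0, np.int64(512), 85, 135, 138, 'x', -13, 5) (5, np.int64(272), 84, 120, 135, 'x', -13, 11) (35, np.int64(136), 134, 139, 144, 'x', -10, 6) (40, np.int64(80), 135, 140, 144, 'x', -11, -9) (45, np.int64(52), 137, 141, 144, 'x', -12, -10)
```

The push moved nothing and met no force, so the fingers must be higher than the pose reading says. I'll check where the fingertips really are.

Run:
```python
from plant import *
from h import *
o=get_obs();t=o["tool_pos"];print(np.round(t,4),np.round(o["orientation"],2),np.round(o["joint_pos"],3))
cm=camera_model("wrist");p,d=snapshot("wrist");W=cloud(cm,d)
ps,ds=snapshot("side");cs=camera_model("side");Ws=cloud(cs,ds)
a=np.radians(63.9)
for n,W,dd in(("w",W,d),("s",Ws,ds)):
    D=(W[...,:2]-t[:2])*1000;x=D[...,0]*np.cos(a)+D[...,1]*np.sin(a);y=-D[...,0]*np.sin(a)+D[...,1]*np.cos(a);z=W[...,2]*1000
    for s in(-1,1):
        m=(dd>0)&(abs(x)<11)&(y*s>36.5)&(y*s<58)&(z>60)&(z<200)
        print(n,s,m.sum(),np.round(np.percentile(z[m],[0,2,5,10,50,100])) if m.sum() else "", np.histogram(z[m],bins=range(60,201,10))[0])
def pr(cm,q):
    c=cm["world_to_cam"]@np.r_[q,1];return [round(float(v)) for v in(cm["fx"]*c[0]/c[2]+cm["cx"],cm["fy"]*c[1]/c[2]+cm["cy"])]
for s in(-1,1):
  for z in(.096,.115,.135):
    q=np.r_[t[:2]+s*.046*np.array([-np.sin(a),np.cos(a)]),z];print(s,z,"wrist",pr(cm,q),"side",pr(cs,q))
k=cv2.resize(p[150:350,130:430],(780,520),interpolation=cv2.INTER_CUBIC);cv2.imwrite("pics/w6.png",k)
T=np.eye(4);print("cam rel tcp",np.round(np.linalg.inv(cm["world_to_cam"])[:3,3]-t,4))
```

```text
[ 0.4525 -0.2314  0.1148] [-179.99    0.   -116.23] [-4.9060e+00  9.6650e+00 -2.7480e+01  2.0000e-03 -5.2846e+01 -2.1324e+01]
w -1 2830 [ 88.  95.  98. 102. 156. 200.] [  0   0   1 208 314 220 146  74 240 330 320 156 398 423]
w 1 1666 [134. 138. 141. 145. 167. 200.] [  0   0   0   0   0   0   0  59 242 314 320 120 293 318]
s -1 71 [ 91.  93. 102. 107. 150. 199.] [ 0  0  0  3  8  8  2  7  7 11  8  8  8  1]
s 1 20 [134. 136. 139. 140. 161. 182.] [0 0 0 0 0 0 0 2 3 3 6 5 1 0]
-1 0.096 wrist [205, 233] side [265, 134]
-1 0.115 wrist [198, 244] side [265, 129]
-1 0.135 wrist [189, 258] side [265, 124]
1 0.096 wrist [347, 232] side [291, 136]
1 0.115 wrist [354, 243] side [291, 132]
1 0.135 wrist [363, 257] side [291, 127]
cam rel tcp [-0.0305 -0.0628  0.1768]
```

View pics/w6.png

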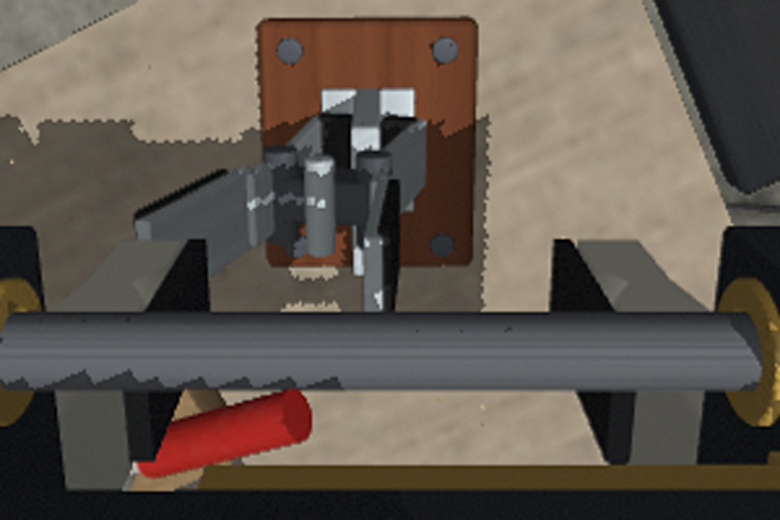

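The fingertips are really at z ≈ 0.134 when the reading says 0.115. They sit 19 mm above the reported TCP, not below it, so my first squeeze only scraped the handle tops. From now on I use true fingertip z = reported z + 19 mm, and go 38 mm lower. The picture shows the +y fingertip at (580,240), and the -y one above the handle at (180,240). I'll re-straddle the clip and go down to 0.077.

Request:
play_rows --pt "0.0094 -0.0046 0.003 0 0 0" --pt "0.0094 -0.0046 0 0 0 0" --pt "0.0094 -0.0046 0 0 0 0" --pt "0 0 0 0 0 0" --pt "0 0 -0.012 0 0 0" --pt "0 0 -0.012 0 0 0" --pt "0 0 -0.014 0 0 0" --pt "0 0 -0.012 0 0 0" --pt "0 0 0 0 0 0" --gripper 0.85

```text
clock: 8.7
tool_pos: [0.4739, -0.2422, 0.0752]
orientation: [179.8, -0.0, -116.3]
force: [-0.3, -1.1, 0.2]
opening: 0.0812
gripper_force: 0.0
```

```bash
python3 -c "
from h import *;tops()"
```

```text
tcp in clip frame [ -1.4 -19.9  75.2] open 81.2 grip 0.0 F [-0.3 -1.1  0.2] t 8.7
(-70, np.int64(400), 101, 116, 143, 'x', -12, 11) (-65, np.int64(1168), 97, 130, 143, 'x', -12, 11) (-50, np.int64(188), 118, 125, 127, 'x', -12, 11) (-45, np.int64(368), 107, 118, 126, 'x', -12, 11) (-40, np.int64(373), 96, 105, 113, 'x', -12, 2) (-35, np.int64(370), 88, 94, 100, 'x', -12, 8) (-30, np.int64(391), 78, 86, 90, 'x', -13, 13) (-25, np.int64(370), 78, 80, 81, 'x', -13, 13) (-20, np.int64(302), 77, 82, 87, 'x', -13, 13) (-15, np.int64(367), 86, 88, 90, 'x', -13, 9) (-10, np.int64(239), 80, 85, 89, 'x', -13, 10) (-5, np.int64(334), 80, 84, 86, 'x', -13, 12) (0, np.int64(1014), 85, 112, 137, 'x', -13, 12) (5, np.int64(227), 83, 114, 135, 'x', -13, 12) (15, np.int64(93), 114, 135, 140, 'x', -10, 9) (20, np.int64(1119), 97, 126, 143, 'x', -12, 11) (25, np.int64(346), 101, 116, 129, 'x', -12, -6) (30, np.int64(304), 100, 117, 129, 'x', -12, -10) (35, np.int64(96), 102, 123, 129, 'x', -12, -10)
```

The fingers now reach z ≈ 97 on either side of the handles. I'll narrow them and push the clip upright slowly.

Request:
play_rows --pt "0 0 0.002 0 0 0" --pt "0 0 0 0 0 0" --pt "-0.0045 0.0022 0 0 0 0" --pt "-0.0045 0.0022 0 0 0 0" --pt "-0.0045 0.0022 0 0 0 0" --pt "-0.0034 0.0017 0 0 0 0" --pt "-0.0034 0.0017 0 0 0 0" --pt "0 0 0 0 0 0" --gripper 0.5

```text
clock: 9.55
tool_pos: [0.4585, -0.2342, 0.0789]
orientation: [-180.0, 0.0, -116.2]
force: [1.5, -0.9, 0.4]
opening: 0.0659
gripper_force: 0.9
```

```bash
python3 -c "
from h import *;tops()"
```

```text
tcp in clip frame [-1.  -2.6 78.9] open 65.9 grip 0.9 F [ 1.5 -0.9  0.4] t 9.55
(-55, np.int64(133), 104, 124, 133, 'x', -12, -11) (-50, np.int64(301), 104, 120, 132, 'x', -12, -10) (-45, np.int64(336), 104, 118, 132, 'x', -12, -6) (-40, np.int64(794), 102, 138, 144, 'x', -12, 11) (-35, np.int64(360), 116, 130, 133, 'x', -12, 11) (-30, np.int64(492), 100, 114, 127, 'x', -12, 11) (-25, np.int64(451), 87, 96, 106, 'x', -13, 9) (-20, np.int64(456), 81, 84, 92, 'x', -13, 13) (-15, np.int64(342), 79, 83, 85, 'x', -13, 13) (-10, np.int64(280), 83, 89, 91, 'x', -13, 11) (-5, np.int64(380), 87, 90, 91, 'x', -13, 11) (0, np.int64(237), 78, 85, 86, 'x', -13, 12) (5, np.int64(400), 81, 85, 86, 'x', -13, 13) (10, np.int64(579), 83, 96, 116, 'x', -13, 13) (15, np.int64(581), 103, 127, 136, 'x', -13, 11) (20, np.int64(89), 124, 133, 135, 'x', -12, 12) (25, np.int64(232), 103, 134, 144, 'x', -10, 10) (30, np.int64(767), 100, 126, 144, 'x', -11, 11) (35, np.int64(347), 104, 119, 132, 'x', -12, -5) (40, np.int64(298), 104, 120, 132, 'x', -11, -10) (45, np.int64(81), 105, 126, 133, 'x', -11, -10)
```

It is turning upright under a light 1.5 N; the tops are now at about -36 and +22. I'll push 7 mm more.

Request:
play_rows --pt "-0.0034 0.0017 0 0 0 0" --pt "-0.0034 0.0017 0 0 0 0" --pt "-0.0011 0.0006 0 0 0 0" --pt "0 0 0 0 0 0"

```text
clock: 10.0
tool_pos: [0.4519, -0.2311, 0.0784]
orientation: [179.9, -0.0, -116.2]
force: [0.0, -0.8, 0.2]
opening: 0.0657
gripper_force: 0.2
```

```bash
python3 -c "
from h import *;tops()"
```

```text
tcp in clip frame [-1.1  4.7 78.4] open 65.7 grip 0.2 F [ 0.  -0.8  0.2] t 10.0
(-50, np.int64(21), 127, 131, 133, 'x', -12, -11) (-45, np.int64(280), 103, 120, 132, 'x', -12, -10) (-40, np.int64(323), 103, 120, 132, 'x', -12, -5) (-35, np.int64(551), 103, 127, 144, 'x', -12, 11) (-30, np.int64(574), 103, 134, 144, 'x', -12, 11) (-25, np.int64(587), 102, 122, 135, 'x', -12, 11) (-20, np.int64(525), 83, 97, 111, 'x', -13, 13) (-15, np.int64(460), 82, 85, 92, 'x', -13, 13) (-10, np.int64(299), 79, 84, 86, 'x', -13, 13) (-5, np.int64(304), 84, 90, 91, 'x', -13, 11) (0, np.int64(355), 85, 90, 91, 'x', -13, 11) (5, np.int64(293), 79, 84, 85, 'x', -13, 12) (10, np.int64(418), 81, 84, 89, 'x', -13, 13) (15, np.int64(475), 82, 95, 107, 'x', -13, 13) (20, np.int64(514), 100, 118, 134, 'x', -13, 11) (25, np.int64(280), 118, 132, 135, 'x', -13, 11) (35, np.int64(784), 100, 129, 144, 'x', -10, 10) (40, np.int64(441), 104, 119, 144, 'x', -11, 12) (45, np.int64(305), 103, 120, 132, 'x', -12, -10)
```

The clip is upright and centred again, with tops at about ±28. I'll centre the gripper and squeeze in two stages.

Request:
play_rows --pt "0.0028 -0.0007 0 0 0 0" --pt "0.0028 -0.0007 -0.001 0 0 0" --pt "0 0 0 0 0 0" --pt "0 0 0 0 0 0"

```text
clock: 10.45
tool_pos: [0.457, -0.2324, 0.0776]
orientation: [180.0, -0.0, -116.2]
force: [-0.3, -0.5, -0.2]
opening: 0.0657
gripper_force: 0.0
```

Request:
play_rows --pt "0 0 0 0 0 0" --pt "0 0 0 0 0 0" --pt "0 0 0 0 0 0" --gripper 0.1

```text
clock: 10.75
tool_pos: [0.4572, -0.2326, 0.0786]
orientation: [-180.0, -0.0, -116.2]
force: [-3.3, 2.7, 9.2]
opening: 0.05
gripper_force: 9.6
```

Request:
play_rows --pt "0 0 0 0 0 0" --pt "0 0 0 0 0 0" --pt "0 0 0 0 0 0" --pt "0 0 0 0 0 0" --gripper -0.4

```text
clock: 11.15
tool_pos: [0.4571, -0.2325, 0.0793]
orientation: [-180.0, -0.0, -116.2]
force: [-4.3, 3.7, 15.0]
opening: 0.0415
gripper_force: 30.0
```

```bash
python3 -c "
from h import *;tops()"
```

```text
tcp in clip frame [-0.  -0.6 79.3] open 41.5 grip 30.0 F [-4.3  3.7 15. ] t 11.15
(-40, np.int64(102), 104, 117, 127, 'x', -11, -9) (-35, np.int64(300), 104, 120, 133, 'x', -11, -9) (-30, np.int64(363), 104, 119, 144, 'x', -11, 12) (-25, np.int64(601), 104, 135, 145, 'x', -13, 11) (-20, np.int64(767), 84, 117, 136, 'x', -13, 11) (-15, np.int64(457), 82, 85, 95, 'x', -13, 13) (-10, np.int64(262), 79, 84, 85, 'x', -13, 13) (-5, np.int64(379), 86, 90, 91, 'x', -13, 12) (0, np.int64(305), 84, 89, 91, 'x', -13, 12) (5, np.int64(303), 80, 84, 85, 'x', -13, 13) (10, np.int64(709), 83, 94, 135, 'x', -13, 13) (15, np.int64(664), 85, 132, 144, 'x', -13, 11) (20, np.int64(505), 104, 130, 145, 'x', -11, 11) (25, np.int64(324), 104, 120, 133, 'x', -11, -4) (30, np.int64(273), 104, 119, 132, 'x', -11, -9) (35, np.int64(13), 106, 118, 124, 'x', -10, -10)
```

The clip is squeezed to its stop, with an opening of 41.5 mm at 30 N. Now I'll lift it straight off the plate and carry it to the fence.

Request:
play_rows --pt "0 0 0.015 0 0 0" --pt "0 0 0.03 0 0 0" --pt "0 0 0.045 0 0 0" --pt "0 0 0.05 0 0 0" --pt "0 0 0.05 0 0 0" --pt "0 0 0.03 0 0 0" --pt "0 0 0.01 0 0 0" --pt "0 0 0 0 0 0"

```text
clock: 12.0
tool_pos: [0.4574, -0.2323, 0.2627]
orientation: [-179.9, 0.1, -116.2]
force: [-0.4, 0.0, -2.5]
opening: 0.0408
gripper_force: 30.0
```

Request:
play_rows --pt "0.008 0.025 0 0 0 0.0098" --pt "0.008 0.045 0 0 0 0.0098" --pt "0.008 0.055 0 0 0 0.0098" --pt "0.008 0.055 0 0 0 0.0098" --pt "0.008 0.055 0 0 0 0.0098" --pt "0.008 0.055 0 0 0 0.0098" --pt "0.008 0.055 0 0 0 0.0098" --pt "0.008 0.055 0 0 0 0.0098" --pt "0.008 0.055 0 0 0 0.0098" --pt "0.008 0.055 0 0 0 0.0098"

```text
clock: 13.0
tool_pos: [0.5201, 0.1771, 0.2597]
orientation: [179.9, -0.1, -98.5]
force: [0.6, 0.1, -0.8]
opening: 0.0406
gripper_force: 30.0
```

Request:
play_rows --pt "0.008 0.055 0 0 0 0.0098" --pt "0.008 0.055 0 0 0 0.0098" --pt "0.008 0.046 0 0 0 0.0098" --pt "0 0 0 0 0 0" --pt "0 0 0 0 0 0"

```text
clock: 13.5
tool_pos: [0.5393, 0.3007, 0.2589]
orientation: [179.8, -0.2, -93.2]
force: [0.5, -0.4, -2.1]
opening: 0.0408
gripper_force: 30.0
```

Run:
```python
from plant import *
from h import *
o=get_obs();t=o["tool_pos"];cm=camera_model("wrist");p,d=snapshot("wrist");W=cloud(cm,d);cv2.imwrite("pics/f1.png",p);np.save("pics/f1.npy",d);np.savez("pics/f1cm.npz",**cm)
print(np.round(t,4),np.round(o["orientation"],2),round(o["opening"],4),round(o["gripper_force"],1),np.round(o["force"],1),o["clock"])
z=W[...,2]
for lo,hi in((.009,.016),(.088,.097)):
    m=(d>0)&(abs(W[...,0]-.54)<.12)&(abs(W[...,1]-.235)<.15)&(z>lo)&(z<hi)
    q=W[m];r=cv2.minAreaRect((q[:,:2]*1000).astype(np.float32));print(lo,m.sum(),np.round(r[0],1),np.round(r[1],1),round(r[2],2))
m=(d>0)&(abs(W[...,0]-.54)<.03)&(W[...,1]>.17)&(W[...,1]<.31)&(z>.07)&(z<.09);q=W[m]
print(m.sum())
k=np.polyfit(q[:,1]-.235,q[:,0],1);print("rail x at y=.235, slope deg",k[1],np.degrees(np.arctan(k[0])))
for b in np.arange(.17,.31,.004):
    s=(q[:,1]>=b)&(q[:,1]<b+.004)
    if s.sum():print(round(b,3),s.sum(),np.round(np.percentile(q[s,2],[10,50,90])*1000,1),np.round(np.percentile(q[s,0],[3,97])*1000,1))
```

```text
[0.5393 0.3007 0.2589] [179.8   -0.19 -93.25] 0.0408 30.0 [ 0.5 -0.4 -2.1] 13.5
0.009 9608 [575.1 250.6] [273. 159.] 86.53
0.088 2709 [539.7 235.9] [221.6  25.9] 86.44
1332
rail x at y=.235, slope deg 0.5395197005282703 3.2199737431221997
0.17 10 [88.1 89.6 89.9] [523.7 548.8]
0.174 5 [82.3 89.1 89.3] [541.9 548.9]
0.178 86 [75.4 85.3 89.1] [524.3 547.4]
0.182 46 [83.4 84.4 85.5] [531.3 541.5]
0.186 49 [83.7 84.7 85.5] [531.5 541.8]
0.19 46 [83.6 84.6 85.5] [531.7 542. ]
0.194 45 [83.8 84.7 85.9] [532.  542.3]
0.198 44 [83.8 84.4 85.4] [532.2 542.5]
0.202 44 [83.6 84.6 85.3] [532.4 542.8]
0.206 44 [83.5 84.5 85.6] [532.6 543.1]
0.21 43 [83.6 84.7 86.1] [532.8 543.3]
0.214 44 [83.4 84.6 85.5] [533.1 543.5]
0.218 44 [83.5 84.4 85.3] [533.3 543.8]
0.222 44 [83.8 84.7 85.4] [533.5 544.1]
0.226 44 [83.8 84.7 85.7] [533.7 544.3]
0.23 44 [83.7 84.7 85.6] [534.  544.6]
0.234 43 [83.9 84.7 85.6] [534.2 544.8]
0.238 41 [83.5 84.6 85.6] [534.4 545.1]
0.242 42 [83.7 84.5 85.6] [534.6 545.4]
0.246 37 [77.7 79.  81.6] [534.8 545.7]
0.25 44 [77.4 78.6 79.6] [535. 546.]
0.254 39 [77.8 78.6 79.3] [535.3 546.3]
0.258 46 [77.8 78.9 81.9] [535.5 546.5]
0.262 41 [83.  84.7 85.6] [535.7 546.7]
0.266 38 [83.7 84.7 85.5] [536.  546.9]
0.27 43 [83.7 84.5 85.5] [536.2 547.2]
0.274 39 [83.6 84.5 85.4] [536.4 547.5]
0.278 39 [83.5 84.5 85.7] [536.6 547.7]
0.282 44 [83.4 84.5 85.2] [536.9 547.9]
0.286 36 [84.2 85.  85.7] [537.1 548.2]
0.29 72 [74.9 85.6 89.2] [531.9 554.2]
0.294 2 [77.6 83.1 88.5] [530.6 530.9]
0.302 2 [89.7 89.8 89.8] [555.7 555.7]
0.306 2 [89.5 89.7 89.9] [535.1 539.2]
```

The notch shows clearly in depth. It runs from y ≈ 0.2465 to 0.2615, with its centre at about (0.5406,0.2535), and the rail yaw is 3.2° off world y, which matches the tool. I'll set the clip astride just short of the notch, at y ≈ 0.238, and go down.

Request:
play_rows --pt "0.0002 -0.0392 0 0 0 0" --pt "0.0002 -0.0392 0 0 0 0" --pt "0 0 -0.02 0 0 0" --pt "0 0 -0.04 0 0 0" --pt "0 0 -0.05 0 0 0" --pt "0 0 -0.04 0 0 0" --pt "0 0 -0.02 0 0 0" --pt "0 0 -0.0125 0 0 0" --pt "0 0 0 0 0 0" --pt "0 0 0 0 0 0"

```text
clock: 14.55
tool_pos: [0.5412, 0.2375, 0.1168]
orientation: [-179.9, 0.0, -93.3]
force: [-0.3, 0.4, -1.8]
opening: 0.0404
gripper_force: 30.0
```

```bash
cat >> h.py <<'E'
def fence():
    from plant import snapshot,camera_model,get_obs
    o=get_obs();t=o["tool_pos"];cm=camera_model("wrist");p,d=snapshot("wrist");W=cloud(cm,d);cv2.imwrite(f"pics/f{int(o['clock']*100)}.png",p)
    print(np.round(t,4),np.round(o["orientation"],2),"open",round(o["opening"],4),"grip",round(o["gripper_force"],1),"F",np.round(o["force"],1),o["clock"])
    c=np.array([.5406,.2535]);a=np.radians(86.8);D=(W[...,:2]-c)*1000;x=D[...,0]*np.cos(a)+D[...,1]*np.sin(a);y=-D[...,0]*np.sin(a)+D[...,1]*np.cos(a);z=W[...,2]*1000
    T=(t[:2]-c)*1000;print("tcp rel notch",np.round([T[0]*np.cos(a)+T[1]*np.sin(a),-T[0]*np.sin(a)+T[1]*np.cos(a)],1))
    print("x bins along rail: mid |y|<4, then handles 10<|y|<24")
    for b in range(-44,20,3):
        k=(d>0)&(x>=b)&(x<b+3)&(z>60)&(z<170);m=k&(abs(y)<4);h=k&(abs(y)>10)&(abs(y)<24)
        if m.sum()+h.sum()>3:print(b,m.sum(),np.round(np.percentile(z[m],[10,50,90])) if m.sum() else "",h.sum(),np.round(np.percentile(z[h],[10,50,90])) if h.sum() else "",np.round([y[h].min(),y[h].max()]) if h.sum() else "")
E
python3 -c "
from h import *;fence()"
```

```text
[0.5412 0.2375 0.1168] [-1.7994e+02  3.0000e-02 -9.3330e+01] open 0.0404 grip 30.0 F [-0.3  0.4 -1.8] 14.55
tcp rel notch [-16.   -1.5]
x bins along rail: mid |y|<4, then handles 10<|y|<24
-44 49 [84. 85. 86.] 0  
-41 54 [84. 85. 85.] 0  
-38 53 [84. 85. 85.] 0  
-35 49 [84. 85. 86.] 0  
-32 75 [ 84.  85. 125.] 57 [114. 118. 120.] [-19.  15.]
-29 121 [ 84. 124. 128.] 1321 [ 74. 142. 166.] [-24.  24.]
-26 106 [ 84. 105. 128.] 627 [ 73. 138. 163.] [-24.  24.]
-23 133 [ 84. 121. 128.] 307 [ 72. 122. 154.] [-24.  24.]
-20 118 [ 84. 122. 128.] 243 [ 72. 122. 146.] [-24.  24.]
-17 79 [ 85. 127. 128.] 187 [ 73. 123. 140.] [-24.  24.]
-14 69 [122. 127. 128.] 139 [ 87. 123. 136.] [-24.  24.]
-11 52 [126. 128. 128.] 120 [120. 128. 141.] [-17.  24.]
-8 48 [126. 127. 128.] 89 [119. 122. 163.] [-23.  24.]
-5 10 [126. 127. 127.] 28 [119. 121. 122.] [-21.  12.]
7 12 [81. 84. 86.] 0  
10 6 [84. 85. 85.] 0  
13 8 [84. 85. 85.] 0
```

The clip is held 21 mm above the edge, square to the rail and about 17 mm short of the notch. I'll lower it gently until it touches.

Request:
play_rows --pt "-0.0012 0 -0.009 0 0 0" --pt "0 0 -0.007 0 0 0" --pt "0 0 -0.004 0 0 0" --pt "0 0 -0.002 0 0 0" --pt "0 0 0 0 0 0"

```text
clock: 15.1
tool_pos: [0.5396, 0.2376, 0.0979]
orientation: [180.0, -0.0, -93.3]
force: [1.3, -0.2, -2.2]
opening: 0.0412
gripper_force: 30.0
```

Request:
play_rows --pt "0 0 -0.0012 0 0 0" --pt "0 0 -0.0012 0 0 0" --pt "0 0 0 0 0 0"

```text
clock: 15.4
tool_pos: [0.5397, 0.2377, 0.0963]
orientation: [180.0, -0.0, -93.3]
force: [0.1, -0.0, -2.2]
opening: 0.0409
gripper_force: 30.0
```

Request:
play_rows --pt "0 0 -0.0007 0 0 0" --pt "0 0 0 0 0 0"

```text
clock: 15.6
tool_pos: [0.5397, 0.2377, 0.0958]
orientation: [-180.0, 0.0, -93.3]
force: [-0.3, -0.0, -1.9]
opening: 0.0408
gripper_force: 30.0
```

Request:
play_rows --pt "0 0 -0.0007 0 0 0" --pt "0 0 0 0 0 0"

```text
clock: 15.8
tool_pos: [0.5397, 0.2376, 0.0952]
orientation: [180.0, -0.0, -93.3]
force: [0.2, -0.7, -1.1]
opening: 0.0408
gripper_force: 30.0
```

Request:
play_rows --pt "0 0 -0.0006 0 0 0" --pt "0 0 0 0 0 0"

```text
clock: 16.0
tool_pos: [0.5397, 0.2377, 0.0947]
orientation: [180.0, -0.0, -93.3]
force: [-0.3, -0.1, -0.6]
opening: 0.0406
gripper_force: 30.0
```

Request:
play_rows --pt "0 0 -0.0008 0 0 0" --pt "0 0 0 0 0 0"

```text
clock: 16.2
tool_pos: [0.5398, 0.2377, 0.0945]
orientation: [-180.0, 0.0, -93.3]
force: [-2.2, 0.3, 2.7]
opening: 0.041
gripper_force: 30.0
```

Contact: net about 5 N upwards. I'll slide along the rail towards the notch.

Request:
play_rows --pt "0.0001 0.0019 0 0 0 0" --pt "0.0001 0.0019 0 0 0 0" --pt "0.0001 0.0019 0 0 0 0" --pt "0.0001 0.0019 0 0 0 0" --pt "0.0001 0.0019 0 0 0 0" --pt "0.0001 0.0019 0 0 0 0" --pt "0 0 0 0 0 0"

```text
clock: 16.9
tool_pos: [0.5404, 0.2468, 0.0944]
orientation: [-180.0, -0.0, -93.3]
force: [-1.0, -3.4, 6.0]
opening: 0.0404
gripper_force: 30.0
```

Request:
play_rows --pt "0.0001 0.0015 0 0 0 0" --pt "0.0001 0.0015 0 0 0 0" --pt "0.0001 0.0015 0 0 0 0" --pt "0.0001 0.0015 0 0 0 0" --pt "0 0 0 0 0 0"

```text
clock: 17.4
tool_pos: [0.5406, 0.2516, 0.0942]
orientation: [-180.0, -0.0, -93.3]
force: [-0.8, -5.0, 4.6]
opening: 0.0408
gripper_force: 30.0
```

Request:
play_rows --pt "0.0001 0.0012 0 0 0 0" --pt "0 0 0 0 0 0"

```text
clock: 17.6
tool_pos: [0.5405, 0.2532, 0.0936]
orientation: [180.0, 0.1, -93.3]
force: [-0.4, -0.3, -2.5]
opening: 0.0412
gripper_force: 30.0
```

Request:
play_rows --pt "0.0001 0.0012 0 0 0 0" --pt "0 0 0 0 0 0"

```text
clock: 17.8
tool_pos: [0.5405, 0.2541, 0.0936]
orientation: [180.0, 0.0, -93.3]
force: [0.2, 0.2, -1.9]
opening: 0.0409
gripper_force: 30.0
```

Request:
play_rows --pt "0.0001 0.0012 0 0 0 0" --pt "0 0 0 0 0 0"

```text
clock: 18.0
tool_pos: [0.5407, 0.2548, 0.0939]
orientation: [180.0, 0.0, -93.3]
force: [0.6, -1.1, -1.5]
opening: 0.041
gripper_force: 30.0
```

The upward force vanished at y ≈ 0.253, so the crossbar is over the notch. I'll back off slightly and lower it into the notch gently.

Request:
play_rows --pt "0 -0.0008 -0.0012 0 0 0" --pt "0 0 -0.0012 0 0 0" --pt "0 0 0 0 0 0"

```text
clock: 18.3
tool_pos: [0.5406, 0.2537, 0.092]
orientation: [180.0, -0.0, -93.3]
force: [-0.4, -0.8, -0.9]
opening: 0.0411
gripper_force: 30.0
```

Request:
play_rows --pt "0 0 -0.0012 0 0 0" --pt "0 0 -0.0012 0 0 0" --pt "0 0 0 0 0 0"

```text
clock: 18.6
tool_pos: [0.5407, 0.2537, 0.0901]
orientation: [180.0, -0.0, -93.3]
force: [-0.2, 0.3, -1.7]
opening: 0.041
gripper_force: 30.0
```

Request:
play_rows --pt "0 0 -0.001 0 0 0" --pt "0 0 0 0 0 0"

```text
clock: 18.8
tool_pos: [0.5407, 0.2538, 0.0893]
orientation: [180.0, -0.0, -93.3]
force: [0.4, 0.6, -1.1]
opening: 0.0408
gripper_force: 30.0
```

Request:
play_rows --pt "0 0 -0.0008 0 0 0" --pt "0 0 0 0 0 0"

```text
clock: 19.0
tool_pos: [0.5407, 0.2538, 0.0888]
orientation: [180.0, -0.0, -93.3]
force: [-0.5, -0.6, -1.1]
opening: 0.0411
gripper_force: 30.0
```

Request:
play_rows --pt "0 0 -0.0006 0 0 0" --pt "0 0 0 0 0 0"

```text
clock: 19.2
tool_pos: [0.5408, 0.2539, 0.0885]
orientation: [-180.0, 0.0, -93.3]
force: [-0.6, 0.1, 0.9]
opening: 0.0406
gripper_force: 30.0
```

The floor of the notch is felt at 0.0885, which is 6.1 mm below the edge contact at 0.0946, so the crossbar is fully home. Now I'll release in stages with a very light hold-down.

Request:
play_rows --pt "0 0 -0.0006 0 0 0" --pt "0 0 0 0 0 0"

```text
clock: 19.4
tool_pos: [0.5408, 0.2539, 0.0884]
orientation: [-180.0, 0.0, -93.3]
force: [-1.5, -1.7, 4.4]
opening: 0.0408
gripper_force: 30.0
```

Request:
play_rows --pt "0 0 -0.0006 0 0 0" --pt "0 0 0 0 0 0" --gripper 0.0

```text
clock: 19.6
tool_pos: [0.5413, 0.2541, 0.0882]
orientation: [-179.9, 0.0, -93.3]
force: [-1.8, -0.7, 5.6]
opening: 0.0435
gripper_force: 10.1
```

Request:
play_rows --pt "0 0 -0.0006 0 0 0" --pt "0 0 0 0 0 0" --gripper 0.08

```text
clock: 19.8
tool_pos: [0.5413, 0.2542, 0.0878]
orientation: [-179.9, 0.0, -93.3]
force: [-1.5, -0.6, 5.8]
opening: 0.0469
gripper_force: 9.5
```

Request:
play_rows --pt "0 0 0 0 0 0" --pt "0 0 0 0 0 0" --pt "0 0 0 0 0 0" --pt "0 0 0 0 0 0" --gripper 0.6

```text
clock: 20.2
tool_pos: [0.5407, 0.2538, 0.0866]
orientation: [180.0, -0.0, -93.3]
force: [-0.5, 0.8, 0.6]
opening: 0.0691
gripper_force: 0.0
```

```bash
python3 -c "
from h import *;fence()"
```

```text
[0.5407 0.2538 0.0866] [ 1.7999e+02 -1.0000e-02 -9.3310e+01] open 0.0691 grip 0.0 F [-0.5  0.8  0.6] 20.2
tcp rel notch [ 0.3 -0.1]
x bins along rail: mid |y|<4, then handles 10<|y|<24
-44 71 [84. 85. 86.] 0  
-41 73 [84. 85. 85.] 0  
-38 74 [84. 85. 85.] 0  
-35 74 [84. 85. 86.] 0  
-32 71 [84. 85. 86.] 0  
-29 71 [84. 85. 85.] 0  
-26 70 [84. 85. 86.] 0  
-23 68 [84. 85. 85.] 0  
-20 68 [84. 85. 85.] 0  
-17 63 [84. 85. 85.] 0  
-14 147 [ 84.  94. 100.] 462 [ 88. 111. 135.] [-24.  24.]
-11 98 [ 84.  98. 100.] 945 [ 77. 114. 137.] [-24.  24.]
-8 75 [ 95.  99. 100.] 326 [ 93. 108. 131.] [-22.  19.]
-5 74 [ 94.  99. 100.] 274 [ 94. 104. 124.] [-21.  19.]
-2 75 [ 94.  99. 100.] 231 [ 94. 103. 118.] [-20.  18.]
1 75 [ 95.  99. 100.] 229 [ 93. 103. 144.] [-24.  24.]
4 69 [ 96.  99. 100.] 259 [ 94. 105. 144.] [-24.  24.]
7 61 [ 98.  99. 100.] 261 [ 93. 136. 144.] [-24.  24.]
10 26 [85. 98. 99.] 103 [ 92.  94. 144.] [-24.  24.]
13 6 [84. 85. 85.] 5 [91. 92. 92.] [-16.  14.]
```

The pivot top is at z = 100, which puts the clip origin at about 79, the notch floor. The clip is seated in the notch, centred and level. I'll withdraw straight up.

Request:
play_rows --pt "0 0 0.005 0 0 0" --pt "0 0 0.015 0 0 0" --pt "0 0 0.03 0 0 0" --pt "0 0 0.05 0 0 0" --pt "0 0 0.05 0 0 0" --pt "0 0 0.03 0 0 0" --pt "0 0 0 0 0 0" --pt "0 0 0 0 0 0" --pt "0 0 0 0 0 0" --gripper 0.8

```text
clock: 21.15
tool_pos: [0.5402, 0.2535, 0.2304]
orientation: [179.9, -0.0, -93.3]
force: [0.6, 0.3, 0.4]
opening: 0.0788
gripper_force: 0.0
```

Run:
```python
from h import *;fence()
import glob,os
f=max(glob.glob("pics/f[0-9][0-9][0-9]*.png"),key=os.path.getmtime);p=cv2.imread(f);cv2.imwrite("pics/end.png",cv2.resize(p[80:280,150:420],(783,580),interpolation=cv2.INTER_CUBIC))
```

```text
[0.5402 0.2535 0.2304] [ 1.7994e+02 -3.0000e-02 -9.3320e+01] open 0.0788 grip 0.0 F [0.6 0.3 0.4] 21.15
tcp rel notch [-0.   0.4]
x bins along rail: mid |y|<4, then handles 10<|y|<24
-44 25 [84. 85. 86.] 0  
-41 25 [84. 85. 86.] 0  
-38 24 [84. 84. 86.] 0  
-35 25 [84. 85. 85.] 0  
-32 25 [84. 85. 85.] 0  
-29 22 [84. 85. 86.] 0  
-26 22 [84. 85. 85.] 0  
-23 24 [84. 85. 86.] 0  
-20 26 [83. 85. 86.] 0  
-17 19 [84. 85. 86.] 0  
-14 44 [84. 86. 99.] 76 [ 89.  94. 130.] [-24.  24.]
-11 27 [ 96.  99. 100.] 201 [ 92. 114. 142.] [-24.  24.]
-8 24 [ 97.  99. 100.] 123 [ 93. 121. 144.] [-24.  24.]
-5 23 [ 96.  99. 100.] 111 [ 94. 115. 144.] [-24.  24.]
-2 25 [ 97.  99. 100.] 118 [ 94. 118. 144.] [-24.  23.]
1 23 [ 97.  99. 100.] 116 [ 94. 116. 144.] [-24.  23.]
4 24 [ 96.  99. 100.] 113 [ 94. 119. 144.] [-24.  23.]
7 23 [ 97.  99. 100.] 107 [ 94. 116. 144.] [-24.  23.]
10 22 [ 98.  99. 100.] 44 [ 93.  95. 144.] [-24.  23.]
16 13 [84. 85. 86.] 0  
19 25 [84. 85. 86.] 0
```

View pics/end.png

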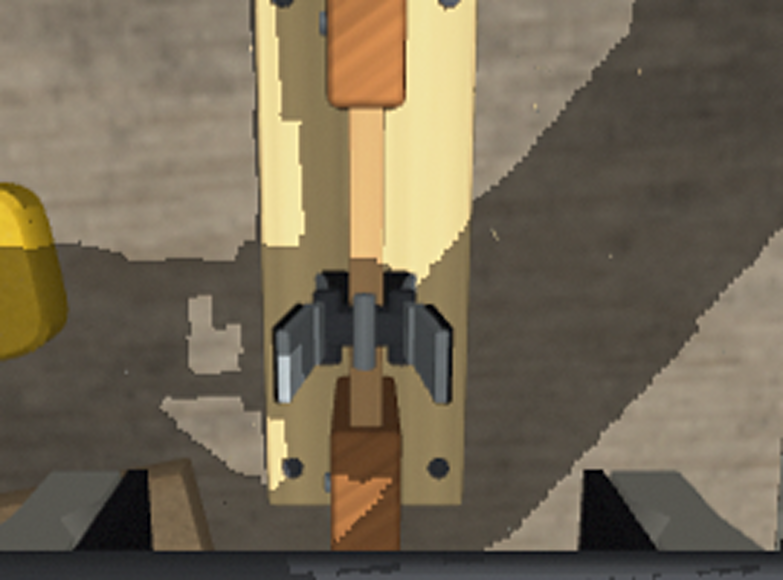

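The clip at (365,330) sits square and upright astride the rail, with its crossbar in the notch and its jaws shut on the fence. The gripper is clear, so I'll hand in the job.

```bash
python3 -c "
from plant import *
print(close_job())"
```

```text
the job is handed in; nothing more can be done
None
```

The clip is seated fully home in the fence notch, gripping by itself with the robot clear, and the job is handed in at about 21 s; my first squeeze was too high and tipped the clip over on its parking plate, so I pushed it upright before taking it off.

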